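# Square a model boxcar body in the corner jig

## Robot

A 6-joint arm with a two-finger parallel gripper is mounted at the origin on the work surface. World frame = base frame: x ahead of the robot, y to its left, z up, the work surface at z = 0. Lengths are in m, angles in degrees, forces in N, time in s.
With the tool pointing down it reaches from about 0.4 to 0.825 m from the base axis. Payload 7 kg.
Tool frame: the origin (TCP) lies at the very end of the fingers, on their centre line; the grasp point (between the pads) lies 19 mm behind it (r.grasp_offset is the z of the grasp point in the tool frame, in m); z points along the fingers, y is the direction in which the jaws open and shut (so a half turn about z gives the same grasp; the last joint's range is limited). The gripper opens to 88 mm and grips with 3 to 60 N. Pads are 19 mm wide; open, the fingers measure 130 mm over their backs; the gripper's body (78 mm by 193 mm) begins 47 mm behind the grasp point.
Start: joints at [16.507, 20.546, 0.682, 0, -70.136, -16.507], TCP at [0.675, -0, 0.227] pointing down, gripper open.
Joint ranges: [-176.03, 176.03], [-82.01, 121.73], [-58.28, 71.71], [-173.87, 95.51], [-174.79, -0.11], [-173.66, 173.66]. Speed limits (degrees/s): [136.94, 136.94, 172.46, 180, 180, 180].

## Interface

Orientations are given as [roll, pitch, yaw] about the fixed x, y, z axes, in that order (R = Rz(yaw) Ry(pitch) Rx(roll)).
In Python, from plant import r gives the robot as it stands.
- The arm moves only by the tool carry_out, never from a script. Its argument "plan" is a list of rows, each a list of 6 numbers: the shift along the world's x, y, z in m, then the turn, a rotation vector about the world's x, y, z in rad. In form: [[tx, ty, tz, wx, wy, wz], ...]. A call has 1 to 12 rows; each row shifts and turns the pose as measured when the row begins; what a row does not reach is not made up. A row lasts 1/12 s, in which the tool goes at most 41.7 mm and 7.16 degrees, less where a joint would pass 70% of its speed; a pose out of reach is approached as far as the arm can. A call with a gripper value outside its range is refused whole. "fingers" is the closure, from -1 (fully open) to 1 (shut), set as the call begins (left out, the last holds). The fingers move at their own pace and stop on an object; "force" is the grip in N (left out, the last holds). Time passes only in rows, so rows that do not move let the fingers close. It gives the time, the measured TCP pose, the force and the opening at its end, in the units of the state.
- r.get_state(): the state, without advancing time (a new reading comes with each control period).
- r.capture(name): name is "scene" or "side" or "wrist"; returns the picture (420x560x3 uint8, red, green, blue); there is no depth.
- r.camera_model(name): a dict with "fov_y" (degrees; the focal length in pixels is half the picture's height over the tangent of half this angle, whatever the lens; pixels are square), "cx", "cy" (the principal point, pixels), "R" (3x3) and "t" (3): a world point X has camera coordinates R X + t; the wrist camera has in their place "mount" (4x4, takes a point from camera to tool coordinates, whose origin is the TCP and whose axes are the flange's). Camera axes: x right, y down, z forward; pixel columns grow to the right and rows downward; lengths in m; the calibration is good to about 2 mm. A picture is of the moment at which its call begins: read the wrist's pose just before it. camera_model takes no time and is no camera call.
- r.close_job(): hands the job in, once; it reports no verdict.
The state is a dict: "time_s": time; "joints": joint angles; "qd": joint speeds; "joint_torque": joint torques, N m; "tcp_pos": TCP position; "eef_rot": TCP orientation; "contact_force": force on the tool from outside, world axes, zero at the start; "moment": the same for the moment, N m; "gripper_width": finger opening in m.
Only numpy, scipy, OpenCV 4.12 (cv2) and the standard library are available. Lean on these libraries where they do the work, as an engineer would, in place of code of your own. Each camera call takes 0.05 s, during which the arm holds its last target.

## Task

Take the oxide-red boxcar body out of the plywood crate and stand it upright on the aluminium squaring jig, then push it into the corner so that one long side lies flush against the blue fence and one end against the yellow fence at the same time. Finish while still holding it there, gripping it and pressing it firmly against both fences. Leave the other stock in the crate, and do not disturb the glue bottle, the file or the bogie on the bench.

Things in the scene. Friction and masses are not known exactly. Their poses are not given: they have to be found in the camera images.
- boxcar_red_c (a point): The target: centre (half-way up) of the oxide-red (brown-red) boxcar body without wheels, a rigid block 120 long (its x) x 40 wide (its y) x 56 mm high (its z, up), about 0.2 kg; the flat roof with a 1 mm roof walk is 28 mm above this point. Both ends are alike, either may go to the yellow fence. It stands on the crate's floor, roughly along the crate's x, with at least 28 mm free on either side of its middle above 12 mm from the crate floor
- boxcar_red: The same red boxcar body; origin at the centre of its underside, axes as for its centre point
- jig_corner (a point): The inner corner of the squaring jig: where the inner faces of both fences meet, on the top of the jig plate (12 mm above the bench). z is up. The blue fence's inner face is the plane y = 0 and runs from here 167 mm towards -x; the yellow fence's inner face is the plane x = 0 and runs from here 100 mm towards -y. The car belongs at x < 0, y < 0; fully home its centre is at (-60, -20, +28) mm in this frame
- jig: Squaring jig, fixed to the bench: aluminium plate 220 (x) x 170 (y) x 12 mm, with a blue and a yellow fence on top. Origin under the centre of the plate; the corner point lies at (85, 60, 12) mm
- fence_long: Blue fence on the jig: fixed rigid bar 165 (x) x 12 (y) x 15 mm high, its top 27 mm above the bench, origin at the centre of its underside. Its inner face looks to the jig's -y. A firm press is 5 N or more on this face; friction on the plate and on the other fence swallows part of the push (coefficient about 1), so push the car with some 8 to 15 N in each direction and do not bear down
- fence_end: Yellow fence on the jig: fixed rigid bar 12 (x) x 100 (y) x 15 mm high, its top 27 mm above the bench, origin at the centre of its underside. Its inner face looks to the jig's -x. A firm press is 5 N or more on this face; friction on the plate and on the other fence swallows part of the push (coefficient about 1), so push the car with some 8 to 15 N in each direction and do not bear down
- crate: Shallow open plywood crate, fixed to the bench, 230 (x) x 300 (y) x 40 mm high, walls and floor 6 mm thick; origin under its centre. The crate and the jig stand left and right of the robot, either way round
- boxcar_green: Dark green boxcar body of the same size as the red one, stays in the crate; origin at the centre of its underside
- gondola: Grey open gondola body, 120 x 40 x 30 mm high, stays in the crate; origin at the centre of its underside
- brass_bar: Brass ballast bar 14 x 60 x 8 mm, stays in the crate; origin at the centre of its underside
- wood_bar: Wooden bar 12 x 80 x 10 mm, stays in the crate; origin at the centre of its underside
- strip_a: Steel strip 100 x 8 x 6 mm, stays in the crate; origin at the centre of its underside
- strip_b: Copper strip 90 x 8 x 6 mm, stays in the crate; origin at the centre of its underside
- glue: White glue bottle with orange cap, 48 mm across, 120 mm tall, standing loose on the bench beyond the work; origin at the centre of its underside
- file: Flat steel file with black handle, 230 (x) x 20 x 18 mm, lying loose on the bench between crate and jig; origin at the bench under its middle
- bogie: Small four-wheel bogie, dark frame with steel wheels, 50 x 33 x 16 mm, loose on the bench beyond the work; origin at the centre of its underside
Not all that is in view belongs to the job. Leave any purple look-alike of the boxcar_red alone.

How it is judged (in metres and radians):
On the way:
1. the red boxcar is held in the gripper, clear of the crate (height (world z) of boxcar_red_c above 0.075 m and contact force between boxcar_red and the fingers above 1 N and contact force between boxcar_red and crate below 0.1 N), for 0.1 s.
At the end, for the whole second after the job is handed in: Red boxcar body upright (0.05 rad) on the jig plate, within 3 mm of fully home each way and 0.035 rad of parallel to the blue fence, at rest, fingers on it with over 1 N, pressing each fence with over 2 N; all other stock in the crate (contact force between boxcar_red and fence_long above 2 N and contact force between boxcar_red and fence_end above 2 N and contact force between boxcar_red and the fingers above 1 N and angle between the x axis of boxcar_red and the x axis of jig_corner, either way round below 0.035 rad and angle between boxcar_red_c's own z axis and vertical below 0.05 rad and x of boxcar_red_c in the frame of jig_corner between -0.063 and -0.057 m and y of boxcar_red_c in the frame of jig_corner between -0.023 and -0.017 m and z of boxcar_red_c in the frame of jig_corner between 0.025 and 0.031 m and linear speed of boxcar_red below 0.01 m/s and x of boxcar_green in the frame of crate between -0.112 and 0.112 m and y of boxcar_green in the frame of crate between -0.147 and 0.147 m and z of each of boxcar_green, gondola, brass_bar, wood_bar, strip_a, strip_b in the frame of crate below 0.035 m and x of gondola in the frame of crate between -0.112 and 0.112 m and y of gondola in the frame of crate between -0.147 and 0.147 m and x of brass_bar in the frame of crate between -0.112 and 0.112 m and y of brass_bar in the frame of crate between -0.147 and 0.147 m and x of wood_bar in the frame of crate between -0.112 and 0.112 m and y of wood_bar in the frame of crate between -0.147 and 0.147 m and x of strip_a in the frame of crate between -0.112 and 0.112 m and y of strip_a in the frame of crate between -0.147 and 0.147 m and x of strip_b in the frame of crate between -0.112 and 0.112 m and y of strip_b in the frame of crate between -0.147 and 0.147 m); the arm keeps its last pose, push and grip.
It fails at once if the glue bottle is disturbed (moved more than 25 mm or tipped) (distance of glue from where it was at the start of the episode above 0.025 m or angle between glue's own z axis and vertical above 0.5 rad).
It fails at once if the file is disturbed (moved more than 25 mm) (distance of file from where it was at the start of the episode above 0.025 m).
It fails at once if the bogie is disturbed (moved more than 25 mm) (distance of bogie from where it was at the start of the episode above 0.025 m).
It fails at once if another car body is lifted out of the crate (height (world z) of any of boxcar_green, gondola above 0.06 m).
It also fails if it takes over 53 s, if anything falls off the work surface, if the arm or the gripper's body presses on something with over 40 N, if the wrist force passes 120 N, or if a joint passes its speed limit or range.

## Working session

There is one attempt and no reset: what is moved stays moved. The work goes in short steps, Python scripts to look and compute and a tool call to move; the robot and the scene stay as the last step left them, time stands still between calls to the robot, and variables do not carry over. Pictures are saved under pics/ and viewed, and the job is handed in when it is done.

Besides the shell and the picture viewer there is one more tool, called after "Request:" as name(argument=value, ...) on one line, values as JSON. carry_out: Moves the arm, as the interface text tells. Its arguments: {"type":"object","properties":{"plan":{"type":"array"},"fingers":{"type":"number"},"force":{"type":"number"}},"required":["plan"]}

```bash
mkdir -p pics; python3 - <<'E'
from plant import r
import cv2
s=r.get_state();print(s)
for n in("scene","side","wrist"):
    cv2.imwrite(f"pics/{n}0.png",r.capture(n)[:,:,::-1]);print(n,r.camera_model(n))
E
```

```text
{'time_s': 0.0, 'joints': array([ 1.65069038e+01,  2.05920171e+01,  6.34277338e-01, -2.14363510e-02,
       -7.01349383e+01, -1.65079839e+01]), 'qd': array([ 0.02022331,  0.03762293, -0.05844731,  0.01528229, -0.13527528,
       -0.04296714]), 'joint_torque': array([-8.00930356e-04, -5.82726967e+01,  2.93058443e+01,  6.99745238e+00,
        6.93249181e-03, -2.06530804e-04]), 'tcp_pos': array([ 6.74516427e-01, -1.67110340e-05,  2.25615796e-01]), 'eef_rot': array([ 1.79905416e+02, -7.01628304e-03, -9.00083748e+01]), 'contact_force': array([ 0.08287634, -0.1349507 ,  1.11230291]), 'moment': array([-0.02235191,  0.0092701 ,  0.0021344 ]), 'gripper_width': 0.08764917903013594}
scene {'fov_y': 50.20414513067002, 'cx': 280.6735337395757, 'cy': 208.23342396552383, 'R': array([[ 1.08631999e-01,  9.94082028e-01, -1.00271779e-04],
       [ 6.28805531e-01, -6.87931800e-02, -7.74513462e-01],
       [-7.69936811e-01,  8.40738944e-02, -6.32557418e-01]]), 't': array([-0.15245749, -0.28940541,  1.55416495])}
side {'fov_y': 49.08309309507851, 'cx': 285.82108108434545, 'cy': 209.1740616257962, 'R': array([[-9.99927449e-01, -1.20436383e-02,  2.19704243e-04],
       [-6.93232783e-03,  5.60451489e-01, -8.28158241e-01],
       [ 9.85090471e-03, -8.28099680e-01, -5.60494318e-01]]), 't': array([ 5.29222642e-01, -4.22179669e-04,  1.19481890e+00])}
wrist {'fov_y': 69.42591058683372, 'cx': 279.5261777295712, 'cy': 209.73135345729705, 'mount': array([[ 1.27445132e-03, -9.54856271e-01, -2.97065442e-01,
         8.14361822e-02],
       [ 9.99998808e-01,  9.58063060e-04,  1.21063319e-03,
         1.41492224e-05],
       [-8.71373270e-04, -2.97066630e-01,  9.54856355e-01,
        -1.58346069e-01],
       [ 0.00000000e+00,  0.00000000e+00,  0.00000000e+00,
         1.00000000e+00]])}
```

View pics/scene0.png

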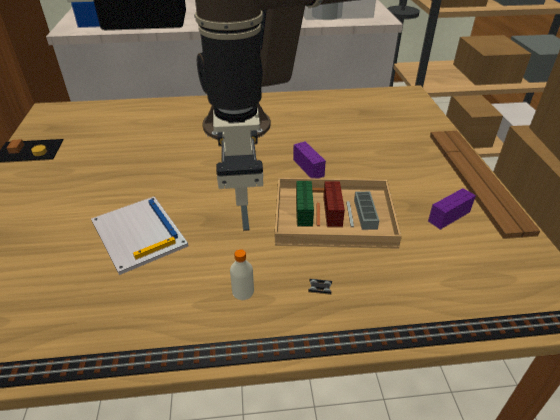

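View pics/side0.png

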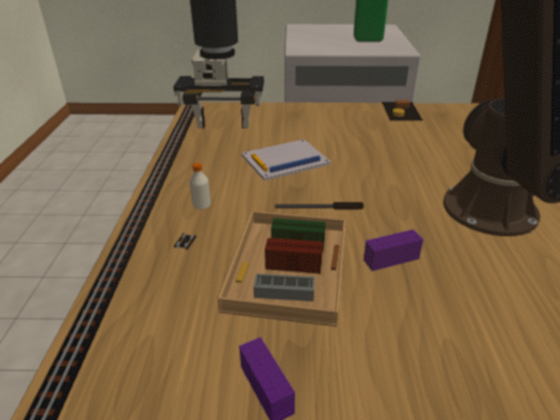

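View pics/wrist0.png

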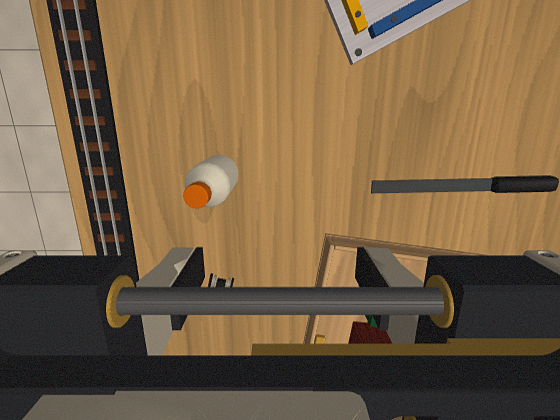

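```bash
python3 - <<'E'
import cv2
def c(n,x0,y0,x1,y1,f,o):
    im=cv2.imread(f"pics/{n}0.png")[y0:y1,x0:x1]
    im=cv2.resize(im,None,fx=f,fy=f,interpolation=cv2.INTER_CUBIC)
    for u in range((x0+9)//10*10,x1,10):
        cv2.line(im,((u-x0)*f,0),((u-x0)*f,4 if u%50 else 12),(255,0,255),1)
    for v in range((y0+9)//10*10,y1,10):
        cv2.line(im,(0,(v-y0)*f),(4 if v%50 else 12,(v-y0)*f),(255,0,255),1)
    cv2.imwrite(f"pics/{o}.png",im)
c("scene",270,170,402,250,6,"c1")
c("scene",88,190,190,274,7,"c2")
c("side",220,205,350,320,5,"c3")
c("side",238,135,338,180,8,"c4")
E
```

```text
(no output)
```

View pics/c1.png

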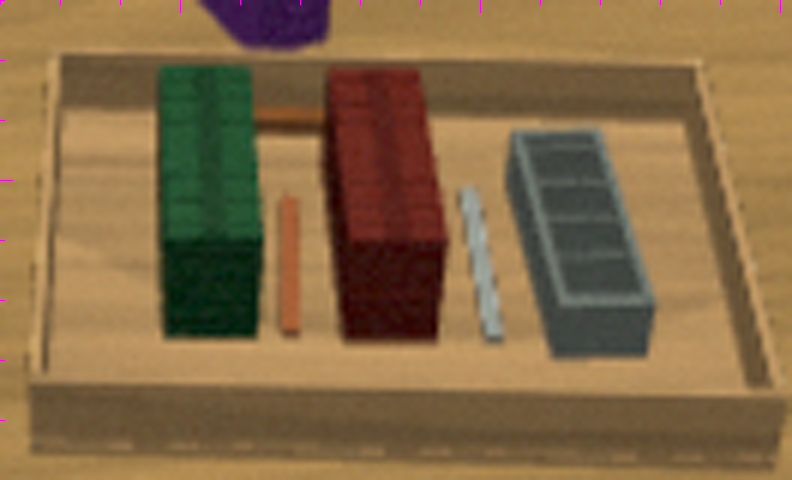

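View pics/c2.png

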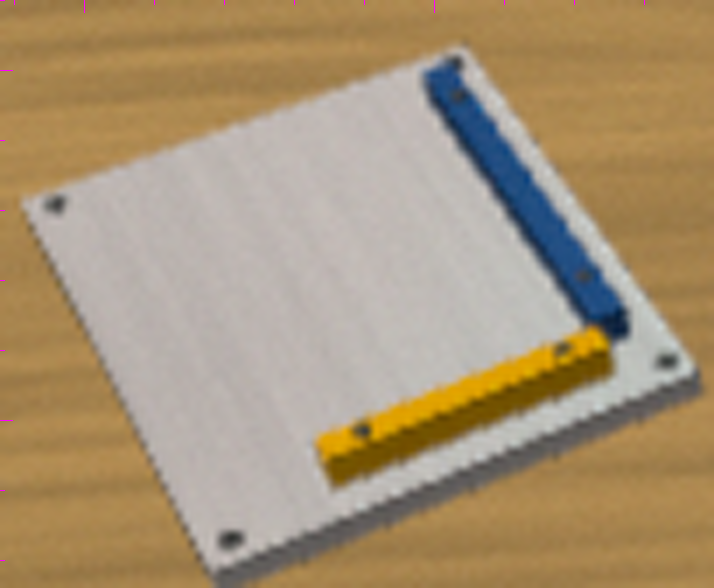

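View pics/c3.png

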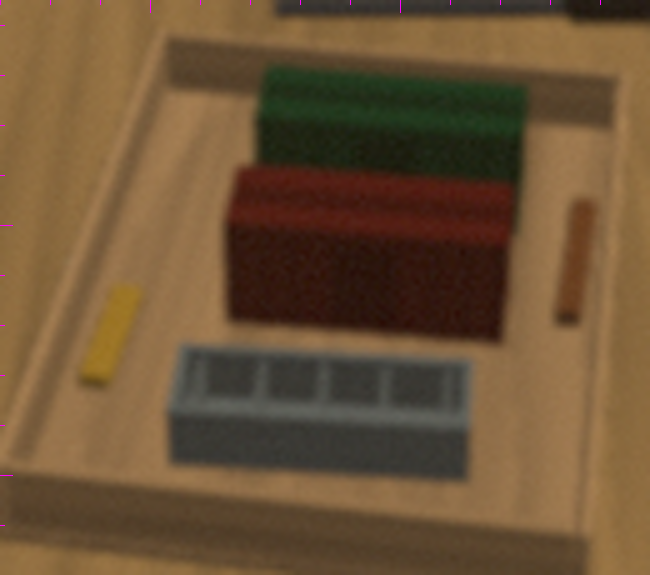

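View pics/c4.png

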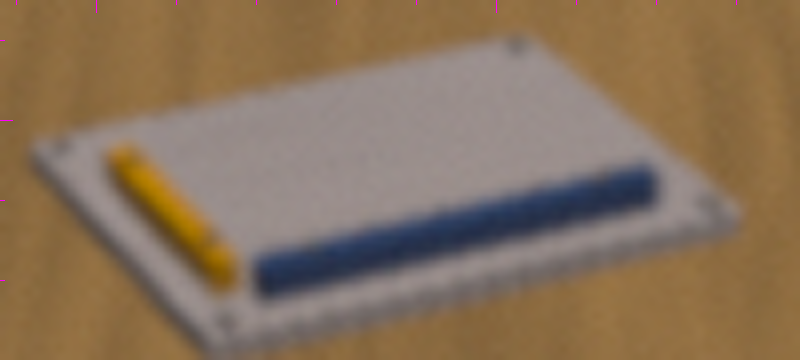

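```bash
cat > h.py <<'E'
import numpy as np
from plant import r
from scipy.optimize import least_squares
def proj(n,X):
    m=r.camera_model(n);f=210/np.tan(np.radians(m['fov_y']/2))
    C=np.asarray(X)@m['R'].T+m['t'];return C[:,:2]/C[:,2:]*f+[m['cx'],m['cy']]
def fit(obs,p0):
    # obs: (cam, local pts, px)
    def T(p,L):
        c,s=np.cos(p[2]),np.sin(p[2]);L=np.array(L,float)
        return np.c_[p[0]+c*L[:,0]-s*L[:,1],p[1]+s*L[:,0]+c*L[:,1],L[:,2]]
    f=lambda p:np.concatenate([(proj(n,T(p,L))-np.array(P)).ravel() for n,L,P in obs])
    s=least_squares(f,p0,loss='soft_l1');return s.x,f(s.x).reshape(-1,2).round(1)
E
python3 - <<'E'
from h import *
cr=lambda P,o,f:np.array(P)/f+np.array(o)
roof=[(-.06,-.02,.062),(-.06,.02,.062),(.06,.02,.062),(.06,-.02,.062)]
bot=[(.06,-.02,.006),(.06,.02,.006)]
A=("scene",roof+bot,cr([(326,70),(418,69),(445,238),(343,240),(344,339),(437,339)],(270,170),6))
roofs=[(.06,-.02,.062),(-.06,-.02,.062),(-.06,.02,.062),(.06,.02,.062),(.06,.02,.006),(-.06,.02,.006)]
B=("side",roofs,cr([(240,168),(514,183),(508,240),(229,218),(231,318),(501,339)],(220,205),5))
for o in([A],[B],[A,B]):
    x,e=fit(o,[.55,.2,0]);print("red",x[:2].round(4),np.degrees(x[2]).round(2),e.tolist())
pl=[(-.11,-.085,.012),(-.11,.085,.012),(.11,.085,.012),(.11,-.085,.012)]
fe=[(.085,-.04,.027),(.097,-.04,.027),(-.08,.06,.027)]
A=("scene",pl,cr([(22,203),(463,45),(701,373),(213,574)],(88,190),7))
B=("side",[pl[0],pl[3],pl[2],pl[1]],cr([(545,36),(32,145),(215,350),(742,215)],(238,135),8))
for o in([A],[B],[A,B]):
    x,e=fit(o,[.65,-.2,.4]);print("jig",x[:2].round(4),np.degrees(x[2]).round(2),e.tolist())
    c,s=np.cos(x[2]),np.sin(x[2])
    g=lambda a,b:(x[0]+c*a-s*b,x[1]+s*a+c*b)
    print("corner",g(.085,.06),"home",g(.025,.04))
m=cr([(38,378),(785,392),(700,62),(55,55)],(270,170),6)
x,e=fit([("scene",[(.115,-.15,.04),(.115,.15,.04),(-.115,.15,.04),(-.115,-.15,.04)],m)],[.55,.2,0]);print("crate",x,e.tolist())
E
```

```text
red [0.5081 0.2348] -6.3 [[0.1, -0.6], [-0.2, -0.4], [0.3, 0.1], [0.9, -0.2], [-0.7, 0.4], [-0.4, 0.4]]
red [0.5085 0.2332] -6.08 [[-0.3, -1.5], [0.4, -0.5], [0.6, 0.0], [-1.0, 0.1], [-0.7, 0.3], [0.9, 0.6]]
red [0.5084 0.2342] -6.12 [[-0.2, -0.5], [-0.4, -0.3], [0.1, 0.2], [0.8, -0.1], [-0.9, 0.5], [-0.5, 0.5], [-0.3, -1.3], [0.5, -0.2], [0.7, 0.3], [-1.0, 0.3], [-0.7, 0.6], [0.9, 0.9]]
jig [ 0.5349 -0.2612] 27.31 [[-0.2, -0.1], [0.2, 0.0], [0.1, -0.2], [-0.1, 0.1]]
corner (np.float64(0.5829364232771431), np.float64(-0.1688613379175173)) home (np.float64(0.5388005829499941), np.float64(-0.21416064915528782))
jig [ 0.5309 -0.2563] 26.55 [[-1.0, 0.3], [0.5, 0.2], [-0.4, -0.6], [0.8, 0.2]]
corner (np.float64(0.5801662885414178), np.float64(-0.16461250821703405)) home (np.float64(0.5354300816043986), np.float64(-0.2093190154490712))
jig [ 0.5331 -0.261 ] 27.19 [[0.1, -0.6], [0.4, -0.4], [0.1, -0.6], [0.0, -0.5], [-2.1, -0.4], [-0.2, -0.3], [-0.6, -1.3], [0.0, -0.8]]
corner (np.float64(0.5813438833263002), np.float64(-0.1687714184016107)) home (np.float64(0.5371100862223319), np.float64(-0.21397508190098838))
crate [ 0.51914654  0.23782793 -0.1364865 ] [[-1.0, 0.4], [1.6, 0.5], [0.5, -1.3], [-0.8, -1.9]]
```

Candidates in the scene view: red body (333,204), green (304,203), gondola (367,210), purple look-alikes (309,160) and (452,208). The crops confirm the oxide-red one in the crate, between the green body and the gondola. The jig is at the left (plate corners (91,219), (154,196), (188,243), (118,272)), with its corner near (177,237).

Request:
carry_out(plan=[[-0.0139, 0.0195, -0.004, 0, 0, 0.122], [-0.0139, 0.0195, -0.004, 0, 0, 0.122], [-0.0139, 0.0195, -0.004, 0, 0, 0.122], [-0.0139, 0.0195, -0.004, 0, 0, 0.122], [-0.0139, 0.0195, -0.004, 0, 0, 0.122], [-0.0139, 0.0195, -0.004, 0, 0, 0.122], [-0.0139, 0.0195, -0.004, 0, 0, 0.122], [-0.0139, 0.0195, -0.004, 0, 0, 0.122], [-0.0139, 0.0195, -0.004, 0, 0, 0.122], [-0.0139, 0.0195, -0.004, 0, 0, 0.122], [-0.0139, 0.0195, -0.004, 0, 0, 0.122], [-0.0139, 0.0195, -0.004, 0, 0, 0.122]], fingers=-0.14, force=40)

```text
time_s: 1.15
tcp_pos: [0.4999, 0.238, 0.172]
eef_rot: [179.7, 0.1, -4.3]
contact_force: [1.1, 0.2, -0.2]
gripper_width: 0.0498
```

Request:
carry_out(plan=[[0.0085, -0.0038, -0.02, 0.005, 0, -0.033], [0, 0, 0, 0, 0, 0], [0, 0, 0, 0, 0, 0]])

```text
time_s: 1.4
tcp_pos: [0.5054, 0.2384, 0.1514]
eef_rot: [180.0, 0.1, -5.4]
contact_force: [0.1, 0.2, -0.0]
gripper_width: 0.0498
```

```bash
cat >> h.py <<'E'
from scipy.spatial.transform import Rotation as Ro
def wray(s,px,z):
    m=r.camera_model("wrist");f=210/np.tan(np.radians(m['fov_y']/2));M=m['mount']
    R=Ro.from_euler('xyz',s['eef_rot'],degrees=True).as_matrix()
    o=R@M[:3,3]+s['tcp_pos'];px=np.atleast_2d(px)
    d=np.c_[(px-[m['cx'],m['cy']])/f,np.ones(len(px))]@(R@M[:3,:3]).T
    return o+d*((z-o[2])/d[:,2])[:,None]
E
python3 - <<'E'
from h import *
import cv2,pickle
s=r.get_state();print(s['tcp_pos'],s['eef_rot'],s['joints'])
pickle.dump(s,open('w1.pkl','wb'))
cv2.imwrite("pics/wrist1.png",r.capture("wrist")[:,:,::-1])
E
```

```text
[0.50540869 0.23842375 0.15135185] [ 1.79984446e+02  9.83540882e-02 -5.37817296e+00] [ 45.28087597  13.28954733 -20.03248158  -0.07916373 -56.75237575
  39.3844096 ]
```

View pics/wrist1.png

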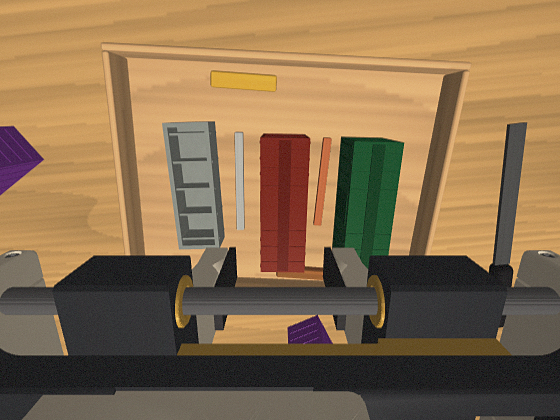

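```bash
python3 - <<'E'
import cv2
im=cv2.imread("pics/wrist1.png")[125:285,225:415]
cv2.imwrite("pics/c5.png",cv2.resize(im,None,fx=4,fy=3.5 and 3.5,interpolation=cv2.INTER_CUBIC))
E
```

```text
(no output)
```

View pics/c5.png

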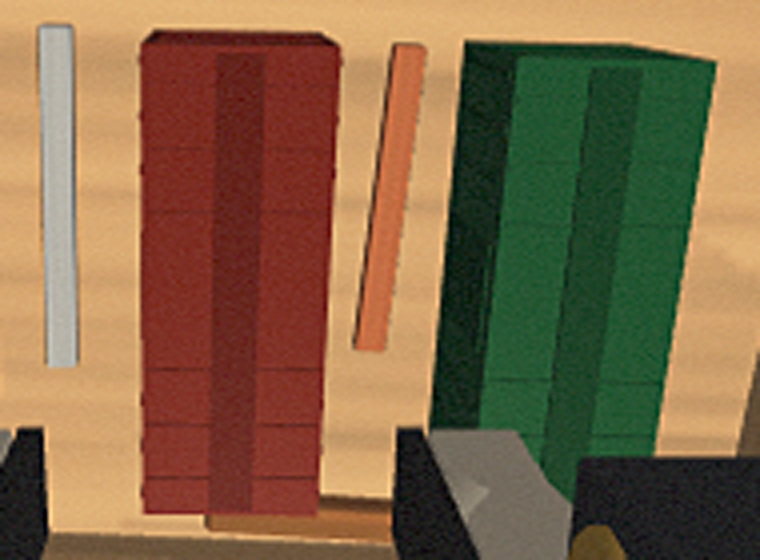

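```bash
python3 - <<'E'
from h import *
import pickle
s=pickle.load(open('w1.pkl','rb'))
P=np.array([(142,46),(340,46),(320,515),(143,513),(515,57),(485,365)])/[4,3.5]+[225,125]
W=wray(s,P,.062);print(W.round(4));c=W[:4].mean(0)
d=(W[0]+W[1]-W[2]-W[3])[:2];print("c",c,"yaw",np.degrees(np.arctan2(d[1],d[0])),"len",np.hypot(*d)/2,np.linalg.norm(W[0]-W[1]),np.linalg.norm(W[2]-W[3]))
print(r.get_state()['tcp_pos'])
E
```

```text
[[0.5696 0.2468 0.062 ]
 [0.5659 0.2075 0.062 ]
 [0.4468 0.2196 0.062 ]
 [0.4512 0.2598 0.062 ]
 [0.5602 0.1729 0.062 ]
 [0.4854 0.1808 0.062 ]]
c [0.50836106 0.23343403 0.062     ] yaw -6.020231662990761 len 0.11941209917254461 0.03944874623302125 0.040500275758422834
[0.50513515 0.23798069 0.15091509]
```

Request:
carry_out(plan=[[0.0033, -0.0042, -0.03, 0, 0, -0.012], [0, 0, -0.015, 0, 0, 0], [0, 0, 0, 0, 0, 0]])

```text
time_s: 1.7
tcp_pos: [0.5106, 0.2338, 0.1079]
eef_rot: [-179.9, -0.1, -6.2]
contact_force: [-0.5, 0.1, 0.2]
gripper_width: 0.0498
```

Request:
carry_out(plan=[[-0.001, 0, -0.02, 0, 0, 0], [-0.001, 0, -0.015, 0, 0, 0], [0, 0, 0, 0, 0, 0]])

```text
time_s: 1.95
tcp_pos: [0.5107, 0.2333, 0.0753]
eef_rot: [-179.8, -0.2, -6.4]
contact_force: [-1.0, -0.0, -0.3]
gripper_width: 0.0499
```

Request:
carry_out(plan=[[-0.002, 0.0005, -0.015, 0, 0, 0.006], [0, 0, -0.015, 0, 0, 0], [0, 0, -0.015, 0, 0, 0], [0, 0, 0, 0, 0, 0], [0, 0, 0, 0, 0, 0]])

```text
time_s: 2.37
tcp_pos: [0.5133, 0.2351, 0.0371]
eef_rot: [-179.5, -0.6, -6.1]
contact_force: [0.5, 0.5, -0.2]
gripper_width: 0.05
```

Request:
carry_out(plan=[[-0.004, -0.001, -0.006, -0.008, 0.01, 0], [-0.001, 0, -0.005, 0, 0, 0], [0, 0, 0, 0, 0, 0], [0, 0, 0, 0, 0, 0]])

```text
time_s: 2.7
tcp_pos: [0.5102, 0.2355, 0.0298]
eef_rot: [-179.9, -0.2, -6.1]
contact_force: [-1.0, -0.1, 0.2]
gripper_width: 0.0501
```

Request:
carry_out(plan=[[-0.001, -0.002, -0.004, 0, 0.003, 0], [0, 0, 0, 0, 0, 0]])

```text
time_s: 2.87
tcp_pos: [0.5094, 0.2337, 0.0263]
eef_rot: [-179.8, -0.1, -6.1]
contact_force: [-0.1, 0.5, -1.0]
gripper_width: 0.0501
```

Request:
carry_out(plan=[[0, 0, 0, 0, 0, 0], [0, 0, 0, 0, 0, 0], [0, 0, 0, 0, 0, 0], [0, 0, 0, 0, 0, 0], [0, 0, 0, 0, 0, 0], [0, 0, 0, 0, 0, 0]], fingers=1, force=45)

```text
time_s: 3.37
tcp_pos: [0.5095, 0.2338, 0.0265]
eef_rot: [-179.8, -0.1, -6.1]
contact_force: [-0.4, -0.1, -0.3]
gripper_width: 0.0395
```

Gripped at 39.5 mm. Lift.

Request:
carry_out(plan=[[0, 0, 0.01, 0, 0, 0], [0, 0, 0.015, 0, 0, 0], [0, 0, 0.02, 0, 0, 0], [0, 0, 0.02, 0, 0, 0], [0, 0, 0.02, 0, 0, 0], [0, 0, 0.02, 0, 0, 0], [0, 0, 0.01, 0, 0, 0], [0, 0, 0, 0, 0, 0], [0, 0, 0, 0, 0, 0], [0, 0, 0, 0, 0, 0]])

```text
time_s: 4.2
tcp_pos: [0.5052, 0.2303, 0.1484]
eef_rot: [179.9, 0.2, -6.2]
contact_force: [-0.2, -0.5, -2.3]
gripper_width: 0.0398
```

```bash
python3 - <<'E'
from h import *
import cv2
s=r.get_state();print(s['tcp_pos'],s['eef_rot'],s['contact_force'],s['gripper_width'])
a=r.capture("side");cv2.imwrite("pics/side2.png",a[:,:,::-1])
E
```

```text
[0.50521968 0.23027643 0.14835981] [179.91265828   0.21366782  -6.17216589] [-0.20395875 -0.49622705 -2.33018625] 0.039758821257267644
```

View pics/side2.png

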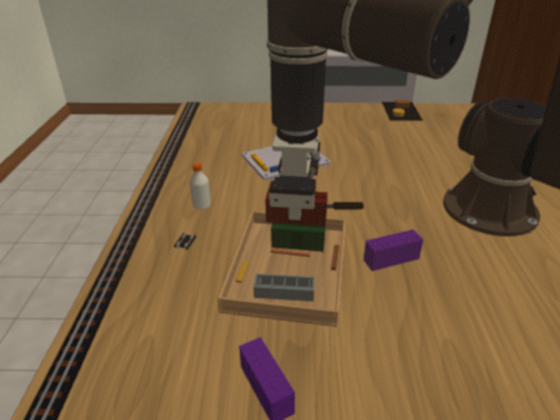

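Request:
carry_out(plan=[[0.001, -0.012, 0, 0, 0, 0.028], [0.001, -0.024, 0, 0, 0, 0.028], [0.001, -0.024, 0, 0, 0, 0.028], [0.001, -0.024, 0, 0, 0, 0.028], [0.001, -0.024, 0, 0, 0, 0.028], [0.001, -0.024, 0, 0, 0, 0.028], [0.001, -0.024, 0, 0, 0, 0.028], [0.001, -0.024, 0, 0, 0, 0.028], [0.001, -0.024, 0, 0, 0, 0.028], [0.001, -0.024, 0, 0, 0, 0.028], [0.001, -0.024, 0, 0, 0, 0.028], [0.001, -0.018, 0, 0, 0, 0.028]])

```text
time_s: 5.25
tcp_pos: [0.5085, -0.0509, 0.1341]
eef_rot: [179.5, 1.5, 14.3]
contact_force: [0.3, -0.3, -2.8]
gripper_width: 0.0399
```

Request:
carry_out(plan=[[0.002, -0.022, 0.004, 0.003, -0.005, 0.025], [0.002, -0.022, 0.004, 0.003, -0.005, 0.025], [0.002, -0.022, 0.002, 0, -0.005, 0.025], [0.002, -0.022, 0, 0, -0.005, 0.025], [0.002, -0.022, 0, 0, 0, 0.025], [0.002, -0.022, 0, 0, 0, 0.025], [0.002, -0.02, 0, 0, 0, 0.025], [0.002, -0.012, 0, 0, 0, 0.02], [0, 0, 0, 0, 0, 0], [0, 0, 0, 0, 0, 0]])

```text
time_s: 6.08
tcp_pos: [0.5162, -0.227, 0.1317]
eef_rot: [180.0, 1.5, 25.8]
contact_force: [0.0, 0.4, -2.1]
gripper_width: 0.0399
```

```bash
python3 - <<'E'
from h import *
import cv2,pickle
s=r.get_state();print(s['tcp_pos'],s['eef_rot'],s['contact_force'],s['gripper_width'])
pickle.dump(s,open('w3.pkl','wb'))
cv2.imwrite("pics/wrist3.png",r.capture("wrist")[:,:,::-1])
cv2.imwrite("pics/scene3.png",r.capture("scene")[:,:,::-1])
E
```

```text
[ 0.51620955 -0.22696174  0.13170354] [179.96115854   1.5143922   25.76953469] [ 0.03772814  0.35756306 -2.07200765] 0.03987862972476372
```

View pics/wrist3.png

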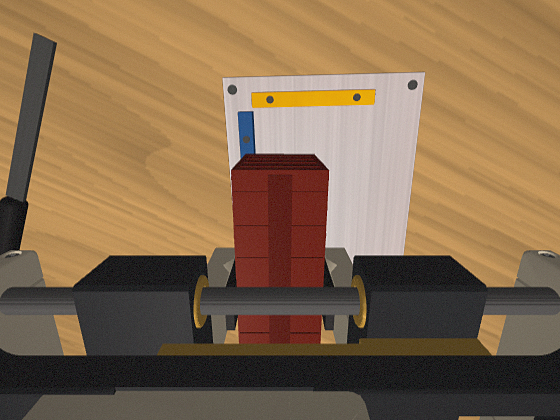

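View pics/scene3.png

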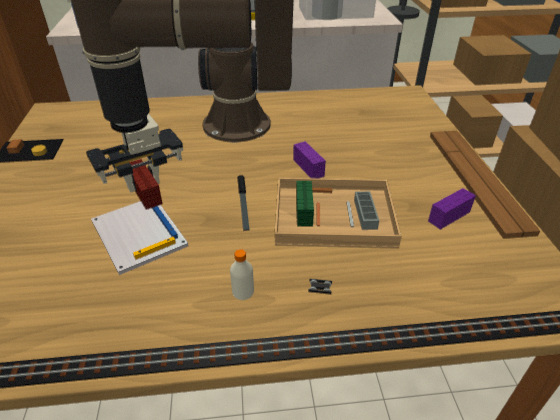

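```bash
python3 - <<'E'
import cv2
im=cv2.imread("pics/wrist3.png")[60:180,210:440]
cv2.imwrite("pics/c6.png",cv2.resize(im,None,fx=3.4,fy=3.4,interpolation=cv2.INTER_CUBIC))
E
```

```text
(no output)
```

View pics/c6.png

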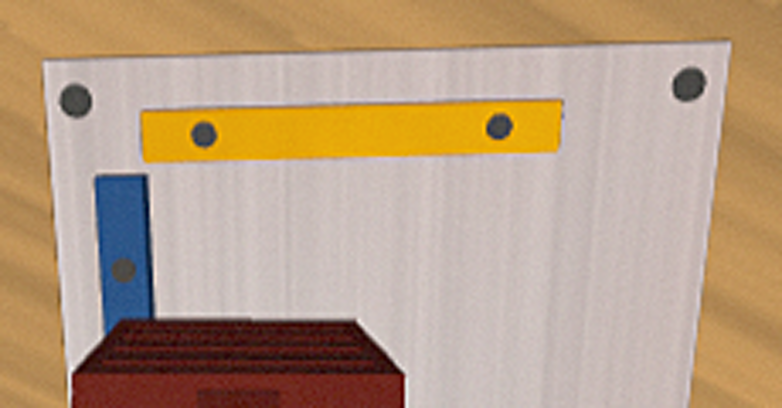

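```bash
python3 - <<'E'
from h import *
import pickle
s=pickle.load(open('w3.pkl','rb'))
pl=np.array([(44,60),(731,42)])/3.4+[210,60]
fe=np.array([(145,162),(560,152),(148,176),(155,318),(142,111),(563,100)])/3.4+[210,60]
L=np.array([(.11,.085),(.11,-.085),(.085,.06),(.085,-.04),(.0835,.06),(0,0),(.097,.06),(.097,-.04)])
W=np.r_[wray(s,pl,.012),wray(s,fe,.027)][:,:2];print(W.round(4))
k=[0,1,2,3,6,7]
z=W[k]@[1,1j];l=L[k]@[1,1j]
a=((z-z.mean())*np.conj(l-l.mean())).sum();th=np.angle(a);t=z.mean()-np.exp(1j*th)*l.mean()
print(np.degrees(th),t,"res mm",(abs(z-t-np.exp(1j*th)*l)*1e3).round(1))
print("home",t+np.exp(1j*th)*(.025+.04j),"corner",t+np.exp(1j*th)*(.085+.06j))
b=W[5]-W[4];print("blue heading",np.degrees(np.arctan2(-b[1],-b[0])))
E
```

```text
[[ 0.5924 -0.1383]
 [ 0.6695 -0.2882]
 [ 0.5821 -0.1715]
 [ 0.6274 -0.2599]
 [ 0.5795 -0.1735]
 [ 0.5493 -0.189 ]
 [ 0.5922 -0.1662]
 [ 0.6377 -0.2545]]
27.216591057367587 (0.533368416572163-0.26353875533357823j) res mm [0.7 0.8 0.6 0.4 0.4 0.4]
home (0.5373062977453503-0.21653350996813145j) corner (0.5815162271353187-0.17130650317645868j)
blue heading 27.220580047305383
```

Request:
carry_out(plan=[[0.008, -0.005, -0.01, 0.006, -0.012, 0.012], [0.006, -0.004, -0.015, 0.006, -0.012, 0.012], [0, 0, -0.015, 0, 0, 0], [0, 0, -0.015, 0, 0, 0], [0, 0, 0, 0, 0, 0], [0, 0, 0, 0, 0, 0]])

```text
time_s: 6.68
tcp_pos: [0.5316, -0.2306, 0.0758]
eef_rot: [179.9, -0.2, 27.5]
contact_force: [0.4, 1.1, -1.8]
gripper_width: 0.0395
```

Request:
carry_out(plan=[[0, -0.004, -0.012, 0, 0.003, -0.004], [0, -0.002, -0.012, 0, 0, 0], [-0.001, 0, -0.006, 0, 0, 0], [0, 0, 0, 0, 0, 0], [0, 0, 0, 0, 0, 0]])

```text
time_s: 7.1
tcp_pos: [0.5319, -0.236, 0.0451]
eef_rot: [179.9, -0.1, 27.4]
contact_force: [1.4, 0.2, -1.5]
gripper_width: 0.0395
```

Request:
carry_out(plan=[[0, 0, -0.006, 0, 0.002, -0.003], [0, 0, -0.004, 0, 0, 0], [0, 0, 0, 0, 0, 0], [0, 0, 0, 0, 0, 0]])

```text
time_s: 7.43
tcp_pos: [0.5323, -0.2362, 0.0347]
eef_rot: [179.9, -0.1, 27.2]
contact_force: [-0.3, -0.6, -2.1]
gripper_width: 0.0396
```

Request:
carry_out(plan=[[0, 0, -0.0015, 0, 0, 0], [0, 0, 0, 0, 0, 0]])

```text
time_s: 7.6
tcp_pos: [0.5325, -0.2362, 0.0333]
eef_rot: [179.9, -0.1, 27.2]
contact_force: [0.6, -0.0, -3.1]
gripper_width: 0.0397
```

Request:
carry_out(plan=[[-0.002, 0.004, 0, 0, 0, 0], [-0.002, 0.004, 0, 0, 0, 0], [-0.0015, 0.003, 0, 0, 0, 0], [0, 0, 0, 0, 0, 0], [0, 0, 0, 0, 0, 0]])

```text
time_s: 8.02
tcp_pos: [0.5266, -0.2239, 0.034]
eef_rot: [179.9, -0.1, 27.2]
contact_force: [0.2, 0.7, -2.1]
gripper_width: 0.0394
```

Request:
carry_out(plan=[[0.0036, 0.0018, 0, 0, 0, 0], [0.0036, 0.0018, 0, 0, 0, 0], [0.0027, 0.0014, 0, 0, 0, 0], [0, 0, 0, 0, 0, 0], [0, 0, 0, 0, 0, 0]])

```text
time_s: 8.43
tcp_pos: [0.5383, -0.2182, 0.0344]
eef_rot: [179.8, -0.2, 27.2]
contact_force: [0.8, -1.1, -2.1]
gripper_width: 0.0398
```

Request:
carry_out(plan=[[0, 0, -0.0015, 0, 0.002, 0], [0, 0, 0, 0, 0, 0], [0, 0, 0, 0, 0, 0]])

```text
time_s: 8.68
tcp_pos: [0.5384, -0.2183, 0.0325]
eef_rot: [179.9, -0.1, 27.2]
contact_force: [0.7, -0.4, -2.5]
gripper_width: 0.0398
```

Request:
carry_out(plan=[[0, 0, -0.0007, 0, 0, 0], [-0.0005, 0.0009, 0, 0, 0, 0], [0, 0, 0, 0, 0, 0]])

```text
time_s: 8.93
tcp_pos: [0.5378, -0.2175, 0.0327]
eef_rot: [179.9, -0.1, 27.2]
contact_force: [0.8, 0.2, -2.8]
gripper_width: 0.0398
```

Request:
carry_out(plan=[[-0.0007, 0.0013, -0.0005, 0, 0, 0], [0, 0, 0, 0, 0, 0], [0, 0, 0, 0, 0, 0]])

```text
time_s: 9.18
tcp_pos: [0.5374, -0.2164, 0.0325]
eef_rot: [179.8, -0.1, 27.2]
contact_force: [0.3, -0.8, -1.3]
gripper_width: 0.0395
```

Request:
carry_out(plan=[[-0.0007, 0.0013, -0.0003, 0, 0, 0], [0, 0, 0, 0, 0, 0]])

```text
time_s: 9.35
tcp_pos: [0.5373, -0.2155, 0.0325]
eef_rot: [179.8, -0.1, 27.2]
contact_force: [0.3, 0.2, -1.2]
gripper_width: 0.0395
```

Request:
carry_out(plan=[[-0.0007, 0.0013, 0, 0, 0, 0], [0, 0, 0, 0, 0, 0]])

```text
time_s: 9.52
tcp_pos: [0.5373, -0.2155, 0.0325]
eef_rot: [179.7, -0.2, 27.3]
contact_force: [-0.5, 2.1, 0.8]
gripper_width: 0.0399
```

Request:
carry_out(plan=[[-0.0007, 0.0013, 0, 0, 0, 0], [0, 0, 0, 0, 0, 0]])

```text
time_s: 9.68
tcp_pos: [0.5373, -0.2154, 0.0325]
eef_rot: [179.5, -0.2, 27.3]
contact_force: [-1.2, 1.0, 0.7]
gripper_width: 0.0393
```

Request:
carry_out(plan=[[-0.0007, 0.0013, 0, 0.006, 0.003, 0], [-0.0007, 0.0013, 0, 0.003, 0.001, 0]])

```text
time_s: 9.85
tcp_pos: [0.5373, -0.2152, 0.0326]
eef_rot: [179.9, -0.2, 27.4]
contact_force: [3.6, -13.6, -8.1]
gripper_width: 0.0398
```

```bash
python3 - <<'E'
from h import *
import cv2
s=r.get_state();print(s)
cv2.imwrite("pics/wrist4.png",r.capture("wrist")[:,:,::-1])
s=r.get_state();print(s['contact_force'],s['tcp_pos'],s['eef_rot'])
E
```

```text
{'time_s': 9.85, 'joints': array([-2.49508997e+00,  2.27460885e+01, -2.49583980e+01, -4.50815924e-02,
       -4.20386660e+01,  1.19895143e+02]), 'qd': array([-0.40164452,  0.08792454,  0.47333138, -1.1370753 , -0.32541897,
        1.71056271]), 'joint_torque': array([  6.7489323 , -56.66061044,  20.56884706,   1.88516356,
        -1.49571117,   0.11977413]), 'tcp_pos': array([ 0.53731341, -0.21519605,  0.03255587]), 'eef_rot': array([179.89828855,  -0.23778418,  27.36684965]), 'contact_force': array([  3.63164758, -13.59011454,  -8.13116528]), 'moment': array([-5.61103178, -1.28974063, -0.10019005]), 'gripper_width': 0.03976316440593949}
[  3.40017327 -11.26528881  -6.15708764] [ 0.53731898 -0.21526147  0.0325736 ] [179.8987046   -0.24768699  27.34845358]
```

View pics/wrist4.png

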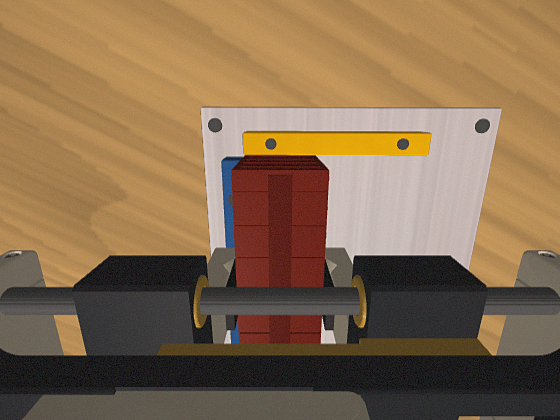

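Request:
carry_out(plan=[[0.0009, 0.0014, -0.0002, 0, 0, 0], [0.0009, 0.0014, -0.0002, 0, 0, 0]])

```text
time_s: 10.07
tcp_pos: [0.5381, -0.2149, 0.0324]
eef_rot: [179.8, -0.1, 27.3]
contact_force: [-2.3, -10.2, 3.2]
gripper_width: 0.0396
```

Request:
carry_out(plan=[[0.0009, 0.0014, -0.0002, 0, 0.001, 0], [0.0009, 0.0014, -0.0002, 0, 0.001, 0]])

```text
time_s: 10.23
tcp_pos: [0.5382, -0.2147, 0.0326]
eef_rot: [179.9, 0.2, 27.3]
contact_force: [-3.5, -11.3, 1.8]
gripper_width: 0.04
```

Request:
carry_out(plan=[[0.0013, 0.0007, 0, 0, -0.002, 0], [0.0018, 0.0009, 0, 0, -0.002, 0]])

```text
time_s: 10.4
tcp_pos: [0.5383, -0.2148, 0.0327]
eef_rot: [179.8, 0.3, 27.3]
contact_force: [-6.2, -8.1, 3.4]
gripper_width: 0.0394
```

Request:
carry_out(plan=[[0.0018, 0.0009, 0, 0, 0, 0], [0.0018, 0.0009, 0, 0, 0, 0]])

```text
time_s: 10.57
tcp_pos: [0.5383, -0.2148, 0.033]
eef_rot: [179.9, 0.7, 27.2]
contact_force: [-5.7, -7.9, 3.4]
gripper_width: 0.0397
```

Request:
carry_out(plan=[[0.0009, 0.0005, 0.0003, 0.005, -0.011, 0], [0.0018, 0.0009, 0.0003, 0.002, -0.004, 0]])

```text
time_s: 10.73
tcp_pos: [0.5383, -0.2148, 0.0333]
eef_rot: [180.0, -0.0, 27.3]
contact_force: [-4.8, -11.2, -1.2]
gripper_width: 0.0397
```

```bash
python3 - <<'E'
from h import *
import cv2
for i in range(3):
    s=r.get_state();F=s['contact_force'];print("Fjig x,y,z",.889*F[0]+.457*F[1],-.457*F[0]+.889*F[1],F[2],s['tcp_pos'],s['eef_rot'],s['moment'])
    n=["wrist","scene","side"][i];cv2.imwrite(f"pics/{n}5.png",r.capture(n)[:,:,::-1])
im=cv2.imread("pics/wrist5.png")[95:180,195:345];a=cv2.resize(im,None,fx=5,fy=5,interpolation=cv2.INTER_CUBIC)
cv2.imwrite("pics/c7.png",a)
im=cv2.imread("pics/scene5.png")[170:280,85:195];cv2.imwrite("pics/c8.png",cv2.resize(im,None,fx=5,fy=5,interpolation=cv2.INTER_CUBIC))
E
```

```text
Fjig x,y,z -9.375053053895247 -7.730320094881028 -1.1594827891369877 [ 0.53834934 -0.21476097  0.03326045] [ 1.79961736e+02 -1.05021592e-02  2.72633349e+01] [-4.22693239  1.64703372  0.14165424]
Fjig x,y,z -6.819953703885178 -4.972266017083216 -0.9205216553117351 [ 0.53832832 -0.21480392  0.03326047] [1.79969690e+02 1.00440878e-02 2.72589261e+01] [-3.14030594  1.24086935  0.20535032]
Fjig x,y,z -6.739879357487072 -5.806572494851593 -0.5185072174643822 [ 0.53829034 -0.21479879  0.03325514] [1.79969724e+02 2.22571762e-02 2.72571182e+01] [-3.19415584  1.20039041  0.24539786]
```

View pics/c7.png

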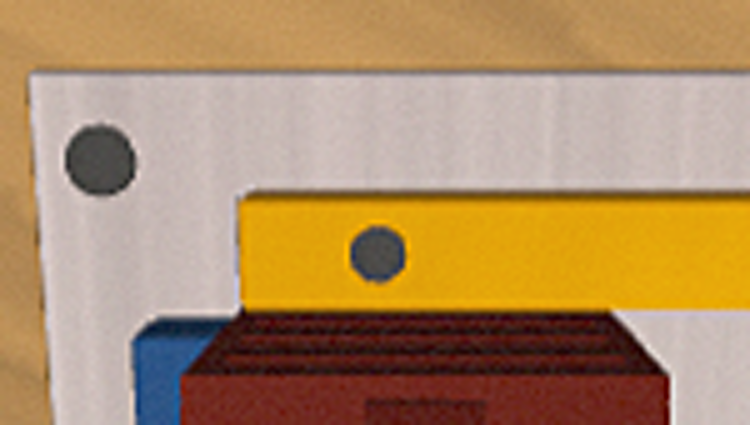

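View pics/c8.png

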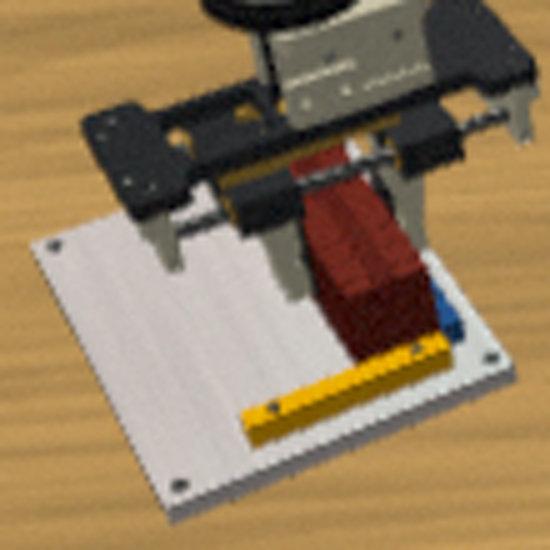

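Request:
carry_out(plan=[[0.0009, 0.0018, -0.0005, 0.001, -0.003, 0], [0.0016, 0.0032, -0.0005, 0.002, -0.004, 0]])

```text
time_s: 11.05
tcp_pos: [0.5384, -0.2145, 0.0333]
eef_rot: [179.8, -0.0, 27.3]
contact_force: [-5.8, -32.1, 1.3]
gripper_width: 0.0399
```

```bash
cat > chk.py <<'E'
from h import *
import cv2,sys
for i in range(int(sys.argv[1])):
    s=r.get_state();F=s['contact_force'];print("Fjig x,y,z",.889*F[0]+.457*F[1],-.457*F[0]+.889*F[1],F[2],s['tcp_pos'].round(4),s['eef_rot'].round(2),s['gripper_width'])
    cv2.imwrite(f"pics/w_{s['time_s']:.2f}.png",r.capture("wrist")[:,:,::-1])
E
python3 chk.py 5
```

```text
Fjig x,y,z -19.787152808216987 -25.86115931145019 1.2831995019469864 [ 0.5384 -0.2145  0.0333] [ 1.798e+02 -3.000e-02  2.734e+01] 0.039885399950809
Fjig x,y,z -12.757797290407046 -16.776087450620295 1.4879350606802921 [ 0.5383 -0.2146  0.0332] [ 1.7978e+02 -3.0000e-02  2.7330e+01] 0.039757235091642695
Fjig x,y,z -13.606684129815106 -18.043760587667695 1.5896225920802884 [ 0.5384 -0.2146  0.0333] [ 1.7979e+02 -4.0000e-02  2.7320e+01] 0.03952430001835402
Fjig x,y,z -13.900704873746529 -18.351091929959065 2.843672298687504 [ 0.5383 -0.2146  0.0332] [ 1.798e+02 -4.000e-02  2.731e+01] 0.039801150134265786
Fjig x,y,z -13.297918770700749 -16.6891822812468 2.1131203079975984 [ 0.5383 -0.2146  0.0332] [ 1.798e+02 -4.000e-02  2.730e+01] 0.04032428933071771
```

Request:
carry_out(plan=[[0.002, 0.0027, 0.0001, 0.002, -0.003, 0]])

```text
time_s: 11.38
tcp_pos: [0.5384, -0.2147, 0.0333]
eef_rot: [179.8, -0.0, 27.3]
contact_force: [-3.0, -19.1, -7.2]
gripper_width: 0.0399
```

```bash
python3 chk.py 8
```

```text
Fjig x,y,z -11.401747841039835 -15.60510304888181 -7.172673378940583 [ 0.5384 -0.2147  0.0333] [ 1.7979e+02 -1.0000e-02  2.7280e+01] 0.03994040977379493
Fjig x,y,z -12.773780203705595 -16.57507679731744 -1.8515832832438572 [ 0.5384 -0.2146  0.0333] [ 1.7979e+02 -1.0000e-02  2.7290e+01] 0.03934536430322185
Fjig x,y,z -11.745489033167464 -16.256033338551664 -2.503617660543673 [ 0.5384 -0.2146  0.0333] [179.79  -0.    27.29] 0.03970694763287655
Fjig x,y,z -12.865634388227061 -15.3808151685191 -1.8510486494856897 [ 0.5384 -0.2146  0.0333] [179.79  -0.    27.29] 0.03955536338086066
Fjig x,y,z -11.505161005645803 -15.626388704963308 -2.761082588463561 [ 0.5383 -0.2146  0.0333] [179.79   0.    27.3 ] 0.03986438468800319
Fjig x,y,z -11.383224835008289 -16.6758781727615 -1.582501226089957 [ 0.5384 -0.2146  0.0333] [179.79  -0.    27.3 ] 0.03967832630681743
Fjig x,y,z -12.712232115400733 -15.988062894819391 -2.7864020220714796 [ 0.5383 -0.2146  0.0333] [179.8   0.   27.3] 0.03972312435871182
Fjig x,y,z -11.55190019788761 -16.09968364490307 -1.7647151526329234 [ 0.5384 -0.2146  0.0333] [179.79   0.    27.29] 0.03915621127491445
```

Request:
carry_out(plan=[[0.0029, 0.0027, -0.0002, 0.002, -0.003, 0]])

```text
time_s: 11.87
tcp_pos: [0.5383, -0.2147, 0.0332]
eef_rot: [179.8, 0.1, 27.3]
contact_force: [-10.3, -17.9, 8.7]
gripper_width: 0.0398
```

```bash
python3 chk.py 20|tail -4; python3 - <<'E'
from h import *
import cv2
a=np.hstack([cv2.resize(r.capture("wrist")[95:260,195:375],None,fx=2.2,fy=2.2),cv2.resize(r.capture("side")[100:265,190:370],None,fx=2.2,fy=2.2)])
cv2.imwrite("pics/end1.png",a[:,:,::-1])
E
```

```text
Fjig x,y,z -14.99168760595314 -13.537483912964955 4.191344096656875 [ 0.5383 -0.2147  0.0332] [1.7983e+02 1.1000e-01 2.7270e+01] 0.039431253920965734
Fjig x,y,z -15.519996781371429 -13.50607863610989 3.6326776485603967 [ 0.5383 -0.2146  0.0333] [1.7982e+02 1.1000e-01 2.7280e+01] 0.03947346972899377
Fjig x,y,z -15.394823528476737 -12.675618860051442 3.0688665868628098 [ 0.5383 -0.2146  0.0332] [1.7983e+02 1.1000e-01 2.7280e+01] 0.03950009954498095
Fjig x,y,z -15.404767726584708 -13.785293200323409 3.9770526619150646 [ 0.5383 -0.2147  0.0332] [1.7982e+02 1.1000e-01 2.7280e+01] 0.03962878251622456
```

View pics/end1.png

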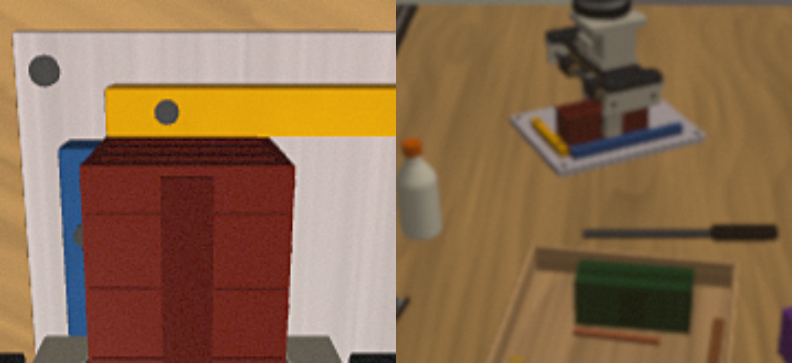

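Request:
carry_out(plan=[[0.0029, 0.0026, 0.0001, 0.002, -0.004, 0]])

```text
time_s: 13.05
tcp_pos: [0.5383, -0.2147, 0.0333]
eef_rot: [179.8, 0.2, 27.3]
contact_force: [-5.8, -18.5, -2.2]
gripper_width: 0.0397
```

```bash
python3 chk.py 24|tail -4
```

```text
Fjig x,y,z -14.09988123835528 -14.377304184718676 1.2147443319010638 [ 0.5383 -0.2147  0.0333] [1.7984e+02 1.7000e-01 2.7260e+01] 0.03967624338410252
Fjig x,y,z -14.238203367162214 -14.354238873402322 0.9608563258480899 [ 0.5383 -0.2147  0.0333] [1.7984e+02 1.7000e-01 2.7260e+01] 0.039647108644190625
Fjig x,y,z -14.859474443463197 -13.495992706853245 0.6625951473924595 [ 0.5383 -0.2146  0.0332] [1.7984e+02 1.7000e-01 2.7260e+01] 0.03982320362892304
Fjig x,y,z -14.857449058917167 -13.488304918603617 1.93299154448473 [ 0.5383 -0.2147  0.0332] [1.7984e+02 1.7000e-01 2.7260e+01] 0.03970392003804981
```

The push holds steady at about 14 N on each fence with only light load on the plate, so I am handing it in.

```bash
python3 -c "
from plant import r
print(r.close_job())"
```

```text
the job is handed in; nothing more can be done
None
```

I took the red boxcar body out of the crate, stood it on the jig, pushed it into the corner, and handed the job in while still gripping and pressing it. No verdict was reported.

**Last readings (about 15 s on the clock):**
- **Push:** steady at about 14–15 N towards the yellow fence and 13–14 N towards the blue fence, with only 3–4 N bearing down on the plate.
- **Grip and pose:** the grip setting was 45 N and the jaws read 39.7 mm on the 40 mm body. The tool was within 0.2° of vertical and at 27.3°, against 27.2° measured for the jig.
- **Pictures:** the wrist view showed no gap at the yellow fence. The side view, which took in part of the crate, showed the green car, two strips or bars, the glue bottle and the file in place. The gondola and the bogie were last seen in place before the final pushing.

**What I could not confirm:**
- **Force on each fence:** I could only measure the total push at the wrist. Friction may share it unevenly between the two fences.
- **Height:** the tool ended about 0.8 mm higher than the grasp geometry predicts. Either the body slid slightly in the grip or it is standing slightly high; either way it should be inside the 3 mm limit.

The sideways force briefly reached about 33 N at the wrist during one push and settled straight away.

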